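Re-hang the ferrule box lid on its knuckle hinge

ROBOT

A 6-joint arm with a two-finger parallel gripper is mounted at the origin on the work surface; the furniture and walls round the work are solid. World frame = base frame: x ahead of the robot, y to its left, z up, the work surface at z = 0. Lengths are in m, angles in degrees, forces in N, time in s.
With the tool pointing down it reaches from about 0.3 to 0.75 m from the base axis. Payload 8.5 kg.
Tool frame: the origin (TCP) lies midway between the tips of the shut fingers; the grasp point (between the pads) lies 19 mm behind it; z points along the fingers, y is the line along which they close (so a half turn about z gives the same grasp; the last joint's range is limited). The gripper opens to 88 mm and grips with 3 to 60 N. Pads are 18 mm wide; open, the fingers measure 123 mm over their backs; the gripper's body (75 mm by 187 mm) begins 45 mm behind the grasp point.
Start: joints at [53.726, 21.807, 74.336, -0, 83.858, -12.336], TCP at [0.223, 0.503, 0.207] pointing down, gripper open.
Joint ranges: [-178.18, 178.18], [-50.72, 133.34], [12.68, 142.11], [-81.47, 261.47], [9.98, 163.14], [-165.26, 165.26]. Speed limits (degrees/s): [136.94, 136.94, 180, 180, 180, 180].

INTERFACE

Orientations are given as [roll, pitch, yaw] about the fixed x, y, z axes, in that order (R = Rz(yaw) Ry(pitch) Rx(roll)).
In Python, from bench import * gives the robot as it stands. Calls block until the motion is done:
- move_to(position, orientation): joint-space move of the TCP to a pose.
- line_to(position, rot=None, rate=0.15, contact_N=None): straight line of the TCP; rot=None keeps the orientation; rate is the mean speed in m/s. With contact_N (N) it stops when the force on the tool has changed by that much, and returns True; else False.
- move_j(angles): joint-space move.
- set_gripper(opening): opening from 0.0 (shut) to 1.0 (fully open); the grip force is fixed at half the most; returns when the fingers have stopped.
- pause(seconds).
- inverse_kinematics(position, orientation): joint angles nearest the present ones, or None.
- get_image(name): name is "side" or "top"; returns the picture (480x640x3 uint8, red, green, blue); there is no depth.
- camera_params(name): a dict with "intrinsics" (3x3 intrinsics, pixels), "R" (3x3) and "t" (3): a world point X has camera coordinates R X + t. Camera axes: x right, y down, z forward; pixel columns grow to the right and rows downward; lengths in m; the calibration is good to about 2 mm. A picture is of the moment at which its call begins. camera_params takes no time and is no camera call.
A pose or a line that the arm cannot do raises Unreachable and nothing moves.
- finish_job(): hands the job in; it is judged then, once.
Readings, each from a call of its own:
- read_t(): time.
- read_qpos(): joint angles.
- read_qd(): joint speeds.
- read_joint_efforts(): joint torques, N m.
- read_position(): TCP position.
- read_orientation(): TCP orientation.
- read_wrist_force(): force on the tool from outside, world axes, zero at the start.
- read_ft_torque(): the same for the moment, N m.
- read_width(): opening from 0.0 (shut) to 1.0 (fully open).
- read_finger_force(): force on a finger pad.
Only numpy, scipy, OpenCV 4.12 (cv2) and the standard library are available. Lean on these libraries where they do the work, as an engineer would, in place of code of your own. Each camera call takes 0.05 s, during which the arm holds its last target. There are 200 camera calls.

TASK

Put the loose lid back on the ferrule box: draw the hinge pin back by its upright handle, lower the lid flat onto the box so that all five of its knuckles drop between the box's knuckles, then slide the pin fully home through all of them. Do not shove the sanding block, tape measure or glue bottle beside it out of place, and let go of everything at the end.

Things in the scene. Friction and masses are not known exactly. Their poses are not given: they have to be found in the camera images.
- ferrule_box: Open wooden box 76 (x) x 140 (y) x 50 mm high with four metal ferrules in it (below the rim), fixed: its 112 x 176 x 8 mm foot board is screwed to the bench. Origin: centre of its underside; z up; the hinge lies along the long +x side. Rim at z = 50 mm. A bearing block for the pin (y = 53 to 69 mm, top 72 mm) ends the hinge at +y.
- hinge_seat (a point): On the box's hinge axis, mid row: x 51, y 0, z 61 mm in the box's frame, same axes; axis and pin travel along y. Six fixed wooden knuckles stand on it, 6 mm wide along y, 22 mm across, tops chamfered, at z = 72 mm in the box's frame, centred at y = -45, -27, -9, 9, 27, 45 mm. So five gaps 12 mm wide at y = -36, -18, 0, 18, 36 mm, open above.
- lid_seat (a point): Centre of the box's mouth at rim height (0, 0, 50 mm in the box's frame): where the lid's origin comes when it is seated, with its axes along the box's. The seated lid has 1.5 mm play either way along y, and 2.5 mm towards +x before its edge meets the box's knuckles; the pin's taper draws it true if it lies within about 3 mm along x.
- pin (a joint): Hinge pin: how far it is drawn out, in m: 0 = home against its stop, 0.094 = fully drawn against a stop; drawn along the box's +y. It starts at 0 to 0.07 and so blocks gaps. Its tip is at y = -46.5 mm + this value in the box's frame: from 0.089 up all gaps are open. It slides stiffly (about 2 N) and stays where it is left.
- pin_grip (a point): Middle of the upright wooden sleeve, 13 mm thick and 26 mm tall, on the pin's bent-up end: x 51, y 76 + joint value, z 94 mm in the box's frame. It stands from z = 81 to 107 mm, above all knuckles (72 mm) and the seated lid's cleat (90 mm, 41 mm nearer -x), so shut fingers can push it either way along y. The pin is an 8 mm steel rod with a 9 mm tapered nose.
- lid: Loose wooden lid 76 (x) x 140 (y) x 10 mm, 0.18 to 0.31 kg, flat on the bench, cleat up. Origin: centre of its underside; z up. Five knuckles stand out of its +x long edge to x = 62 mm, each 9 mm wide along y, 22 mm across (z = 0 to 22 mm), bore 11.5 mm, lower edges chamfered, centred at y = -36, -18, 0, 18, 36 mm.
- lid_cleat (a point): Grip point on the lid's handle, a straight wooden cleat 16 mm thick (x) and 64 mm long (y) whose top is 40 mm above the lid's underside. The point is at x 2, y 0, z 31 mm in the lid's frame, same axes. Fingers close on it along the lid's x; the lid's face round it is at z = 10 mm, but the knuckles (22 mm high) begin 38 mm from it, so open the fingers only part way round it.
- lid_hinge (a point): On the axis of the lid's knuckles, mid row: x 51, y 0, z 11 mm in the lid's frame, same axes. It meets hinge_seat when the lid is seated.
- sanding_block: Bystander: cork sanding block, 56 x 96 x 31 mm. Origin under its middle.
- tape_measure: Bystander: pocket tape measure standing on edge, 71 x 30 x 62 mm. Origin under its middle.
- glue_bottle: Bystander: glue bottle with a nozzle, 42 x 51 x 150 mm. Origin under its middle.

How it is judged:
By the outcome, as a careful person would: the job done as asked, in the order asked, and still so for the second after the job is handed in, with the robot touching nothing.
It also fails if it takes over 61 s, if anything falls off the work surface, if the arm or the gripper's body presses on something with over 40 N, if the wrist force passes 120 N, or if a joint passes its speed limit or range.

## Working session

There is one attempt and no reset: what is moved stays moved. The work goes in short steps, each a Python script; the robot and the scene stay as the last script left them, time stands still between calls to the robot, and variables do not carry over. Pictures are saved under pics/ and viewed, at most 13 in all, crops included, and the job is handed in when it is done.

```bash
mkdir -p pics; ls; python3 - <<'E'
from bench import *
import cv2,numpy as np
for n in("top","side"):
    im=get_image(n); cv2.imwrite(f"pics/{n}0.png",im[:,:,::-1]); p=camera_params(n)
    print(n,np.round(p["intrinsics"],1).tolist(),np.round(p["R"],3).tolist(),np.round(p["t"],3).tolist(), "cam", np.round(-p["R"].T@p["t"],3))
print(read_t(),read_orientation(),read_width())
E
```

```text
pics
top [[592.5, 0.0, 316.4], [0.0, 592.5, 240.6], [0.0, 0.0, 1.0]] [[0.02, -1.0, 0.018], [-0.995, -0.022, -0.096], [0.097, -0.016, -0.995]] [-0.23, 0.527, 1.022] cam [ 0.43  -0.201  1.072]
side [[516.2, 0.0, 317.4], [0.0, 516.2, 235.8], [0.0, 0.0, 1.0]] [[-0.761, 0.649, -0.005], [0.502, 0.584, -0.638], [-0.411, -0.488, -0.77]] [0.542, -0.084, 1.042] cam [0.883 0.206 0.752]
0.1 [-1.79932451e+02 -1.57738896e-02  1.56064082e+02] 0.9990831628202952
```

View pics/top0.png

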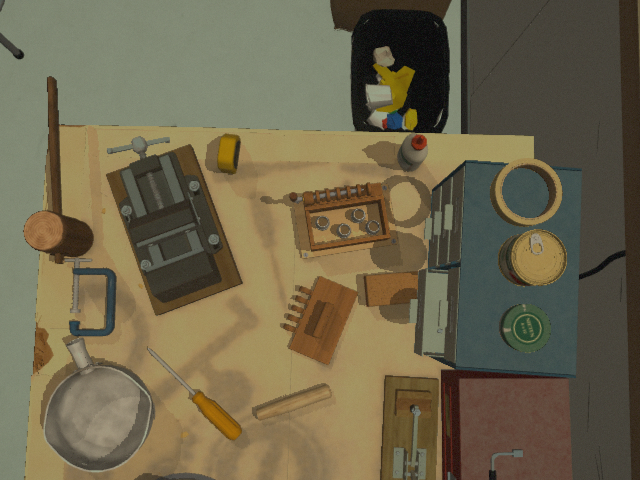

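View pics/side0.png

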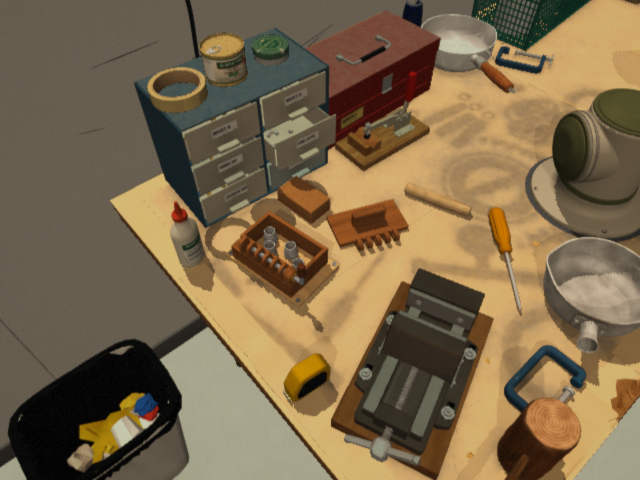

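The top view shows the box at about (347,222), with its hinge on the far side and the pin handle at the left (~293,197). The lid is at (320,320) with its knuckles facing left, the sanding block at (390,290), the bottle at (413,152) and the tape at (229,153). I'll enlarge both views.

```bash
cat > h.py <<'E'
import cv2,numpy as np
from bench import *
def crop(n,c0,r0,c1,r1,s,name,im=None):
    im=get_image(n) if im is None else im
    o=cv2.resize(im[r0:r1,c0:c1,::-1],None,fx=s,fy=s,interpolation=cv2.INTER_CUBIC)
    for c in range(-(-c0//20)*20,c1,20):
        cv2.line(o,(int((c-c0)*s),0),(int((c-c0)*s),6),(0,0,0),1);cv2.putText(o,str(c),(int((c-c0)*s)+2,10),0,.35,(0,0,0))
    for r in range(-(-r0//20)*20,r1,20):
        cv2.line(o,(0,int((r-r0)*s)),(6,int((r-r0)*s)),(0,0,0),1);cv2.putText(o,str(r),(2,int((r-r0)*s)-2),0,.35,(0,0,0))
    cv2.imwrite("pics/"+name,o)
def P(n):
    p=camera_params(n);return p["intrinsics"]@np.c_[p["R"],p["t"]]
def proj(n,X):
    x=P(n)@np.r_[X,1];return x[:2]/x[2]
def tri(a,b):
    X=cv2.triangulatePoints(P("top"),P("side"),np.array(a,float),np.array(b,float))[:,0];return X[:3]/X[3]
def onz(n,uv,z):
    p=camera_params(n);c=-p["R"].T@p["t"];d=p["R"].T@np.linalg.inv(p["intrinsics"])@[*uv,1]
    return c+d*(z-c[2])/d[2]
E
python3 - <<'E'
from h import *
a=cv2.imread("pics/top0.png")[:,:,::-1];b=cv2.imread("pics/side0.png")[:,:,::-1]
crop("top",255,175,425,370,3.07,"ct.png",a); crop("side",222,175,412,335,3.7,"cs.png",b)
E
```

```text
(no output)
```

View pics/ct.png

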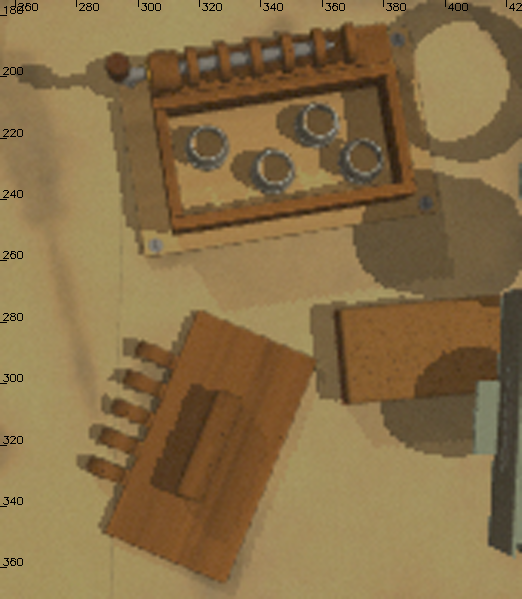

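View pics/cs.png

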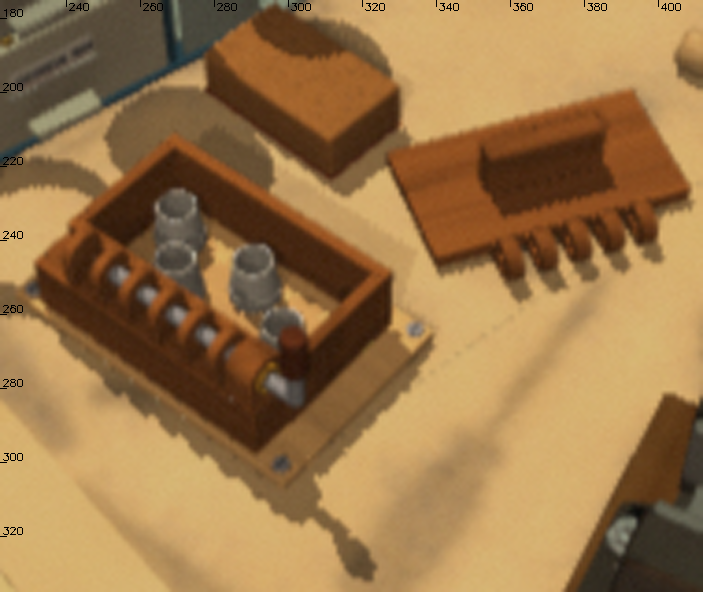

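```bash
cat > fit.py <<'E'
from h import *
from scipy.optimize import least_squares
T=lambda x,y:(255+x/3.07,175+y/3.07)
S=lambda x,y:(222+x/3.7,175+y/3.7)
def fit(obs,g):
    def f(p):
        c,s=np.cos(p[3]),np.sin(p[3]);R=np.array([[c,-s,0],[s,c,0],[0,0,1]])
        return np.concatenate([proj(n,R@np.array(X)/1000+p[:3])-uv for n,X,uv in obs])
    r=least_squares(f,g,loss="soft_l1");return r.x,f(r.x).reshape(-1,2)
def loc(p,X):
    c,s=np.cos(p[3]),np.sin(p[3]);return np.array([[c,-s,0],[s,c,0],[0,0,1]])@np.array(X)/1000+p[:3]
E
cat > m1.py <<'E'
from fit import *
lid=[("top",(38,70,10),T(106,530)),("top",(38,-70,10),T(199,311)),("top",(-38,-70,10),T(314,361)),("top",(-38,70,10),T(226,583)),
("side",(38,70,10),S(688,190)),("side",(38,-70,10),S(437,264)),("side",(-38,-70,10),S(389,157)),("side",(-38,70,10),S(632,92))]
box=[("top",(-38,70,50),T(174,232)),("top",(-38,-70,50),T(414,191)),("side",(-38,-70,50),S(175,135)),("side",(-38,70,50),S(391,272))]
for nm,o,g in(("lid",lid,(.3,-.2,0,2)),("box",box,(.45,-.25,0,.15))):
    p,r=fit(o,g);print(nm,np.round(p,4),np.degrees(p[3]));print(np.round(r,1).tolist())
    if nm=="lid":
        print("cleat",loc(p,(2,0,31)))
        for q in((10,32,40),(-6,-32,40)):print("cleat cnr",[np.round((np.array(proj(n,loc(p,q)))-o)*s,0) for n,o,s in(("top",(255,175),3.07),("side",(222,175),3.7))])
h=tri(T(118,66),S(293,352));print("handle",h)
c,s=np.cos(p[3]),np.sin(p[3]);d=h-p[:3];print("in box",c*d[0]+s*d[1],-s*d[0]+c*d[1],d[2])
for n,o,s_ in(("top",(255,175),3.07),("side",(222,175),3.7)):
    for y in(-45,-27,-9,9,27,45):print(n,"kn",y,np.round((proj(n,loc(p,(51,y,72)))-o)*s_))
for z in(8,):
    for uv in(T(155,245),T(424,202),T(397,39)):
        d=onz("top",uv,.008)-p[:3];print("screw",np.round([c*d[0]+s*d[1],-s*d[0]+c*d[1]],4))
for nm,w in(("block",T(420,350)),("bottle",(413,155)),("tape",(229,160))):print(nm,np.round(onz("top",w,.02),3))
E
python3 m1.py
```

```text
lid [ 0.3898 -0.2341 -0.0075  1.2007] 68.7931818430291
[[-0.9, 1.6], [-1.3, 0.2], [0.2, 0.0], [-0.5, 0.8], [-0.2, 0.6], [-0.9, -0.2], [-1.8, -0.2], [-1.6, -0.1]]
cleat [ 0.39050558 -0.23224362  0.02348139]
cleat cnr [array([173., 496.]), array([603., 134.])]
cleat cnr [array([242., 401.]), array([474., 143.])]
box [ 0.5618 -0.2706 -0.0048  0.1864] 10.681087780157625
[[-0.9, 0.3], [0.0, 0.5], [-1.3, -0.1], [-0.2, 0.0]]
handle [ 0.59730768 -0.17657526  0.09286771]
in box 0.05228984105113564 0.08577719164465396 0.09762215941640474
top kn -45 [348.  40.]
top kn -27 [316.  45.]
top kn -9 [285.  51.]
top kn 9 [253.  56.]
top kn 27 [221.  61.]
top kn 45 [190.  66.]
side kn -45 [ 77. 239.]
side kn -27 [105. 258.]
side kn -9 [134. 277.]
side kn 9 [163. 297.]
side kn 27 [192. 317.]
side kn 45 [223. 337.]
screw [-0.0406  0.0798]
screw [-0.0415 -0.0807]
screw [ 0.0569 -0.0821]
block [ 0.449 -0.354  0.02 ]
bottle [ 0.692 -0.391  0.02 ]
tape [ 0.675 -0.058  0.02 ]
```

```bash
cat > m2.py <<'E'
from fit import *
import io,contextlib
with contextlib.redirect_stdout(io.StringIO()): from m1 import lid,box
kn=[(-45,(349,42)),(45,(192,66))]
box=box+[("top",(51,y,72),T(*uv)) for y,uv in kn]+[("side",(51,-45,72),S(88,234))]
PP={n:camera_params(n) for n in("top","side")}
def f(q):
    out=[]
    for o,p in((lid,q[:3]),(box,q[3:6])):
        for n,X,uv in o:
            w=loc(np.r_[p[:2],0,p[2]],X); c=PP[n]["R"]@w+PP[n]["t"]+(q[6:9] if n=="top" else q[9:12])/1000
            x=PP[n]["intrinsics"]@c; out+=list((x[:2]/x[2]-uv)/.5)
    return np.r_[out,q[6:]/1.5]
r=least_squares(f,[.39,-.234,1.2,.562,-.27,.187]+[0]*6,loss="soft_l1",x_scale=[.1]*6+[1]*6)
print(np.round(r.x,4),np.round(f(r.x)[:-6]*.5,1).tolist())
print("handle top-only", onz("top",T(118,66),.107))
E
python3 m2.py
python3 - <<'E'
from h import *
for p,y in(((.597,-.177,.083),10.7),((.39,-.232,.016),158.8),((.56,-.27,.066),100.7)):print(inverse_kinematics(p,[180,0,y]))
E
```

```text
[ 0.3908 -0.2329  1.1975  0.5609 -0.2698  0.1858  1.7182 -0.3268  2.0736
  1.6099  3.0884  0.8411] [-0.7, 0.9, -0.8, -0.8, 0.9, -0.8, -0.2, 0.2, 1.2, 0.4, -0.1, -0.5, -1.0, -0.7, -0.3, -0.5, -0.3, 0.4, 0.8, 0.6, 0.1, -0.1, 1.4, 0.1, 0.4, -0.6, -0.1, -0.1, -1.7, 1.3]
handle top-only [ 0.59578677 -0.17781833  0.107     ]
[-2.73910098e+01  3.50676593e+01  7.26227949e+01 -2.54444375e-14
  7.23095459e+01  5.19089902e+01]
[ -45.75387301   27.11485144  104.56421535    0.           48.32093321
 -114.55387301]
[-36.6351728   36.02429089  73.92632148   0.          70.04938762
 -47.3351728 ]
```

```bash
python3 - <<'E'
from h import *
move_to([.596,-.177,.18],[180,0,10.65]); set_gripper(.45)
hit=line_to([.596,-.177,.084],contact_N=6); print("hit",hit,read_position(),read_t())
crop("side",232,190,392,310,5,"g1.png")
E
```

```text
hit False [ 0.59649529 -0.17723611  0.08493889] 4.4667
```

View pics/g1.png

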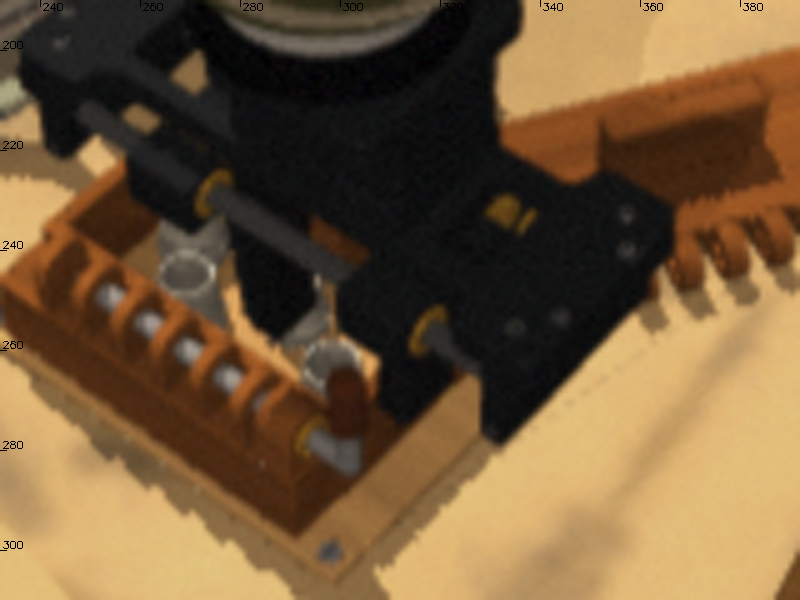

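The side view shows the sleeve (column 300, rows 264–276) between the fingers (tips at about (287,258) and (312,272)), at the right depth or slightly nearer the camera. I'll close on it and check the width.

```bash
python3 - <<'E'
from h import *
set_gripper(0.0); print("w",read_width()*88,"F",read_finger_force(),read_wrist_force(),read_position())
if read_width()*88>9:
    u=np.array([-np.sin(.1858),np.cos(.1858),0]); p=np.array(read_position())
    print("grip at",p)
    hit=line_to(p+u*.105,rate=.06,contact_N=12); print(hit,read_position(),np.linalg.norm(np.array(read_position())-p),read_width()*88,read_wrist_force())
    set_gripper(.3); pause(.2); q=np.array(read_position())
    B=np.array([.561,-.27]); d=q[:2]-B; print("along",d@u[:2],"across",d@[u[1],-u[0]],q,read_wrist_force())
print(read_t())
E
```

```text
w 0.23577655501160782 F 0.0 [-0.14426912 -0.34749889  0.41168288] [ 0.59598974 -0.17701337  0.08398534]
5.2167
```

```bash
python3 - <<'E'
from h import *
a=get_image("side");b=get_image("top");crop("side",252,210,362,310,5,"g2s.png",a);crop("top",262,150,342,240,5,"g2t.png",b)
x,y=cv2.imread("pics/g2s.png"),cv2.imread("pics/g2t.png");h=max(x.shape[0],y.shape[0]);z=np.zeros((h,x.shape[1]+y.shape[1],3),np.uint8);z[:x.shape[0],:x.shape[1]]=x;z[:y.shape[0],x.shape[1]:]=y
cv2.imwrite("pics/g2.png",cv2.resize(z,(800,int(h*800/z.shape[1]))));print(z.shape)
for n in("top","side"):print(n,proj(n,read_position()))
E
```

```text
(500, 950, 3)
top [293.23955242 198.69045475]
side [300.76877058 272.67483798]
```

View pics/g2.png

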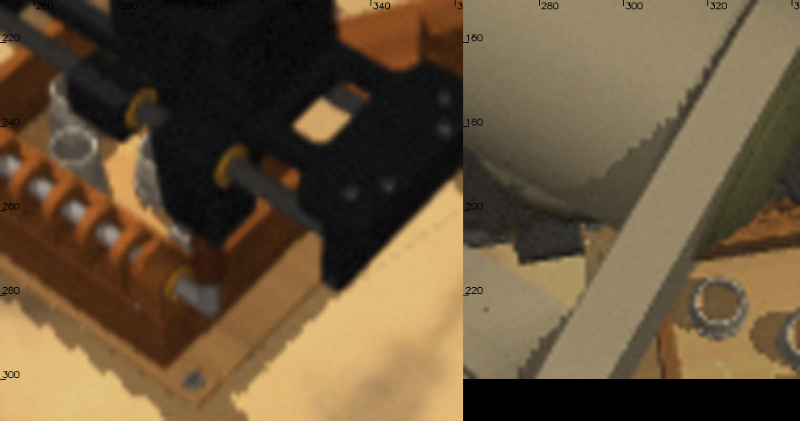

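```bash
python3 - <<'E'
from h import *
for f,(c0,r0) in(("g1",(232,190)),("g2s",(252,210))):
    im=cv2.imread(f"pics/{f}.png")[2::5,2::5]; 
    print(f)
    for r in range(254,282,2):
        print(r," ".join("%3d/%2d"%(im[r-r0,c-c0].max(),int(im[r-r0,c-c0,2])-int(im[r-r0,c-c0,0])) for c in range(282,320,2)))
q=np.array(read_position())
for dx,dy in((9,17),(9,-17),(-9,17),(-9,-17)):
    u=np.array([np.cos(.186),np.sin(.186),0]);v=np.array([-u[1],u[0],0]);print(dx,dy,proj("side",q+u*dx/1000+v*dy/1000))
E
```

```text
g1
254  74/39  14/ 2  13/ 0  13/ 1  19/ 2  88/19  99/20  95/19 133/69  23/ 3  21/-3  19/-2  17/-1  20/-2  21/ 0  17/ 0  23/ 4 112/81  61/29
256 197/114 109/60  20/ 5  20/ 4  79/17 117/24 110/24  87/25 121/71  73/39  17/ 1  19/-3  20/-2  18/-3  20/ 1  21/ 1  52/33  79/51  48/ 6
258 214/122 208/120  85/39  75/21  90/21  89/23 100/19 148/42 124/39 179/62 137/63  37/13  15/-2  16/ 0  17/ 1  15/-1  94/73  58/30  47/ 6
260 181/127 211/122 197/117 135/79 117/62 129/62 116/19  97/21 101/21 105/23 148/30 188/101  84/46  20/ 3  16/ 1  13/-2  60/44  57/40  22/ 2
262 155/120 170/125 190/117 207/119 137/82 121/53  74/17  82/18  79/17  76/19  91/25 169/88 213/122  47/22  16/-3  14/-4  14/-3  15/ 4  13/-1
264 158/120 145/111 111/84 165/113 204/120 135/53  94/21  79/17  60/30  52/38  53/34 126/67 184/114  27/10  18/ 0  13/ 3  14/ 0  14/ 0  12/ 0
266 163/122  95/71  76/57 124/95 146/107 116/55 113/26 121/28  55/40  57/45  58/42  72/49 127/94  21/ 8  18/ 2  14/ 0  15/ 1  13/-2  14/ 0
268 105/80  80/41 133/98 143/109  78/61  89/67 105/63  90/27  57/41  64/49  60/45  54/42 112/84  17/ 6  14/-2  13/-1  1
[... 2220 characters left out ...]
46  67/50 132/80
274  74/55 115/89 103/80 102/78  99/76  86/63 101/80  83/64  53/39  53/38  53/40  46/33  56/40  56/42  60/44  56/39  68/48 130/79 144/84
276  69/54  90/71  96/72  99/79 100/75 115/92  93/40  74/18  56/33  54/38  51/36  46/34  56/42  56/42  55/38  64/45 133/83 151/89 149/87
278  71/56  83/66  90/68  95/74  80/62 107/77  97/15  98/12  79/10  73/13  73/16  56/28  63/47  59/45  66/47 129/78 144/86 148/87 150/88
280  81/64  86/66  84/65  86/66  75/56  92/75  81/37  93/15  95/13  82/ 9  83/10  60/27  60/46  68/47 130/78 143/84 146/84 144/86 147/88
9 17 [305.37845312 281.87687051]
9 -17 [288.95453719 270.82966806]
-9 17 [312.65290142 274.53092462]
-9 -17 [296.28454631 263.72325026]
```

The pixel rows show the shut fingers' lowest corner at (302,268), hiding the sleeve's top. They look as if they are above the sleeve, so I'll probe down gently.

```bash
python3 - <<'E'
from h import *
p=np.array(read_position())
print(line_to([p[0],p[1],.066],rate=.03,contact_N=4),read_position(),read_wrist_force(),read_ft_torque(),read_t())
E
```

```text
True [ 0.59623664 -0.17725987  0.075457  ] [-0.52083666 -0.5429937   5.59771308] [-0.00968569  0.11823789  0.01690513] 5.7167
```

```bash
python3 - <<'E'
from h import *
p=np.array(read_position())
line_to([.596,-.177,.090],rate=.1); set_gripper(.45)
print(line_to([.596,-.177,.055],rate=.04,contact_N=5),read_position(),read_wrist_force(),read_t())
im=get_image("side");cv2.imwrite("pics/s3.png",im[:,:,::-1]); crop("side",252,210,362,310,5,"g3s.png",im)
E
```

```text
False [ 0.59614488 -0.17707558  0.05528435] [-0.1030879   1.1678382   1.10172082] 7.7667
```

View pics/g3s.png

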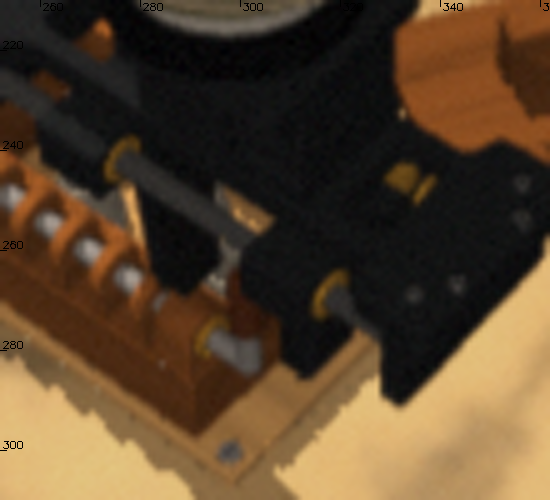

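The sleeve (column 300, rows 262–278) is now between the fingers, whose tips sit visibly just above the bearing block, about 25–30 mm higher than the TCP reading implies. I'll close here.

```bash
python3 - <<'E'
from h import *
set_gripper(0.0); print("w",read_width()*88,"F",read_finger_force(),read_wrist_force(),read_position(),read_t())
E
```

```text
w 11.87492549551641 F 30.000006817281246 [-0.21716522  0.17234072  0.57571559] [ 0.59601255 -0.17705488  0.05505223] 8.35
```

```bash
python3 - <<'E'
from h import *
u=np.array([-np.sin(.1858),np.cos(.1858),0]); p=np.array(read_position())
hit=line_to(p+u*.100,rate=.06,contact_N=12); q=np.array(read_position())
print(hit,q,np.linalg.norm(q-p),read_width()*88,read_wrist_force())
set_gripper(.35); pause(.2); q=np.array(read_position())
B=np.array([.561,-.27]); d=q[:2]-B; print("along",d@u[:2],"across",d@[u[1],-u[0]],q,read_wrist_force(),read_t())
line_to([q[0],q[1],.15]); move_to([.3908+.002*np.cos(1.1975),-.2329+.002*np.sin(1.1975),.15],[180,0,np.degrees(1.1975)+90])
a=get_image("top");cv2.imwrite("pics/t4.png",a[:,:,::-1]);a=get_image("side");cv2.imwrite("pics/s4.png",a[:,:,::-1])
print(read_position(),read_t())
E
```

```text
True [ 0.58142367 -0.09515171  0.05501624] 0.0831923356656675 11.712572210280808 [ 0.72283496 -3.42301358  1.35336574]
along 0.16742370508977253 across 0.052585946886007026 [ 0.58175222 -0.09574351  0.0547189 ] [ 0.19138121  0.18874192 -0.53218386] 10.275
[ 0.39160141 -0.23104441  0.14997999] 13.7083
```

```bash
python3 - <<'E'
from h import *
set_gripper(.38)
p=np.array(read_position()); line_to([p[0],p[1],.03],rate=.2)
h=line_to([p[0],p[1],-.035],rate=.04,contact_N=5); q=np.array(read_position()); print(h,q,read_wrist_force(),read_ft_torque(),read_t())
E
```

```text
True [ 0.391455  -0.2308981 -0.0214695] [-1.0815997   1.27746704  8.6935616 ] [ 0.13042197  0.24948573 -0.01841658] 15.8833
```

```bash
python3 - <<'E'
from h import *
p=np.array(read_position()); line_to([p[0],p[1],-.0185],rate=.05); set_gripper(0.0)
print("w",read_width()*88,read_finger_force(),read_position())
line_to([p[0],p[1],.12],rate=.15); print("w",read_width()*88,read_wrist_force())
b=np.radians(10.65); t=np.array([.5614+.002*np.cos(b),-.272+.002*np.sin(b)])
move_to([*t,.12],[180,0,100.65]); line_to([*t,.080],rate=.1); pause(.2)
a=get_image("top");s=get_image("side");cv2.imwrite("pics/t5.png",a[:,:,::-1]);cv2.imwrite("pics/s5.png",s[:,:,::-1])
crop("top",270,160,430,280,3,"c5t.png",a);crop("side",215,180,345,320,4.2,"c5s.png",s)
x,y=cv2.imread("pics/c5t.png"),cv2.imread("pics/c5s.png");z=np.zeros((600,800,3),np.uint8)
y=y[:600,:];x=cv2.resize(x,None,fx=.9,fy=.9) if 0 else x
print(x.shape,y.shape)
z=np.zeros((max(x.shape[0],y.shape[0]),x.shape[1]+y.shape[1],3),np.uint8);z[:x.shape[0],:x.shape[1]]=x;z[:y.shape[0],x.shape[1]:]=y
z=cv2.resize(z,None,fx=800/z.shape[1],fy=800/z.shape[1]);cv2.imwrite("pics/c5.png",z)
print(800/(x.shape[1]+y.shape[1]),read_position(),read_orientation(),read_t())
E
```

```text
w 15.660992882416235 29.998162994161248 [ 0.39141583 -0.23088728 -0.01861234]
w 15.663525845326328 [-0.04692434 -0.35911303 -3.41136158]
(360, 480, 3) (588, 546, 3)
0.7797270955165692 [ 0.56351853 -0.27173736  0.08049268] [1.79965685e+02 3.46108128e-02 1.00651501e+02] 19.5417
```

View pics/c5.png

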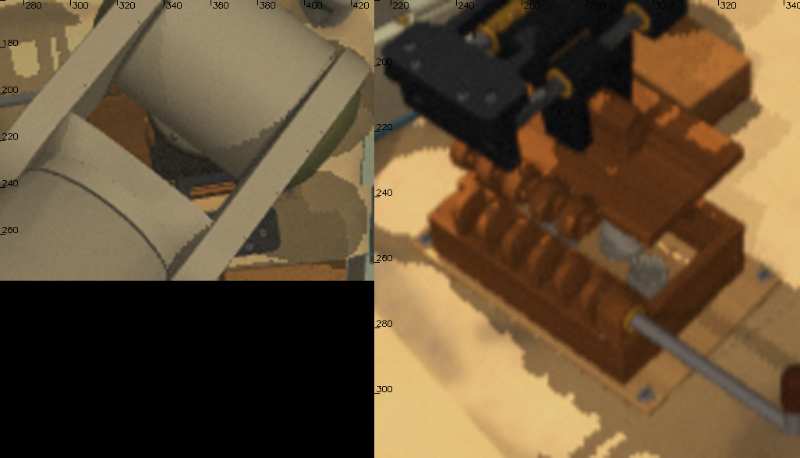

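The side view shows the lid held over the box with its knuckles (253–282, 225–250) above the box's row, and the pin drawn clear, with its handle at (345,298). I'll enlarge this to measure the offset.

```bash
python3 - <<'E'
from h import *
s=cv2.imread("pics/s5.png")[:,:,::-1]; s=np.clip(s.astype(float)*1.5,0,255).astype(np.uint8)
crop("side",228,208,333,286,7.6,"c6.png",s)
E
```

```text
(no output)
```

View pics/c6.png

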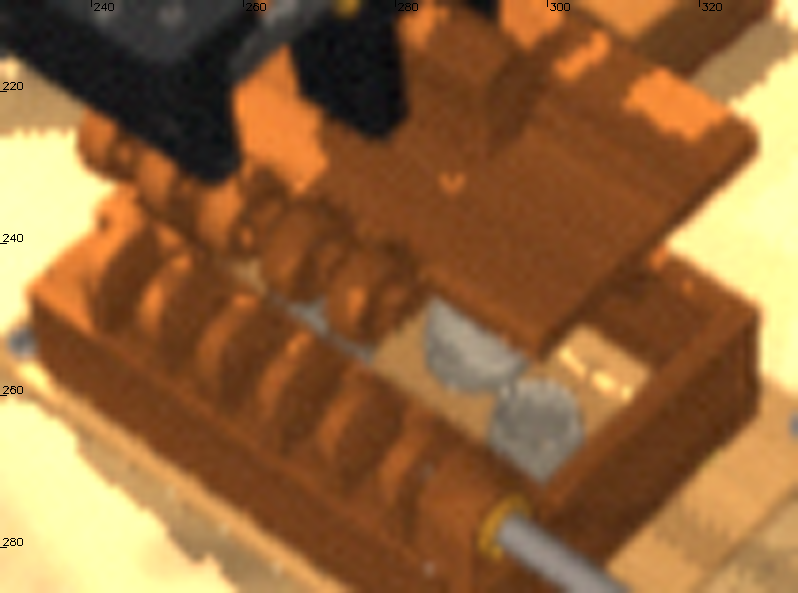

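```bash
cat > m3.py <<'E'
from fit import *
C=lambda x,y:(228+x/7.6,208+y/7.6)
th=np.linspace(0,2*np.pi,90)
def ext(p,yc,zc):
    return min(proj("side",loc(p,(51+11*np.cos(t),yc,zc+11*np.sin(t))))[0] for t in th)
def bot(p,yc,zc):
    return max(proj("side",loc(p,(51+11*np.cos(t),yc,zc+11*np.sin(t))))[1] for t in th)
yaw=np.radians(10.65)
def fb(q):
    p=np.r_[q,0,yaw]
    r=[ext(p,y-3,61)-C(x,0)[0] for y,x in((27,320),(9,262),(-9,200),(-27,140))]
    for X,uv in(((-38,70,50),C(757,310)),((-38,70,50),S(391,272)),((-38,-70,50),S(175,135))): r+=list(proj("side",loc(p,X))-uv)
    return np.array(r)
def fl(q):
    p=np.r_[q,.099,yaw]
    r=[ext(p,y-4.5,11)-C(x,0)[0] for y,x in((36,327),(18,262),(0,200),(-18,138),(-36,78))]
    r+=[bot(p,36,11)-C(0,347)[1]]
    for X,uv in(((38,70,10),C(541,335)),((-38,70,10),C(752,130))): r+=list(proj("side",loc(p,X))-uv)
    return np.array(r)
B=least_squares(fb,[.561,-.272]);L=least_squares(fl,[.561,-.272])
print("box",B.x,np.round(B.fun,1));print("lid",L.x,np.round(L.fun,1))
d=L.x-B.x;c,s=np.cos(yaw),np.sin(yaw);print("lid-box in box frame mm",1000*np.array([c*d[0]+s*d[1],-s*d[0]+c*d[1]]))
E
python3 m3.py
```

```text
Traceback (most recent call last):
  File "m3.py", line 20, in <module>
    B=least_squares(fb,[.561,-.272]);L=least_squares(fl,[.561,-.272])
  File "m3.py", line 11, in fb
    r=[ext(p,y-3,61)-C(x,0)[0] for y,x in((27,320),(9,262),(-9,200),(-27,140))]
       ~~~^^^^^^^^^^
  File "m3.py", line 5, in ext
    return min(proj("side",loc(p,(51+11*np.cos(t),yc,zc+11*np.sin(t))))[0] for t in th)
  File "m3.py", line 5, in <genexpr>
    return min(proj("side",loc(p,(51+11*np.cos(t),yc,zc+11*np.sin(t))))[0] for t in th)
               ~~~~^^^^^^^^^^^^^^^^^^^^^^^^^^^^^^^^^^^^^^^^^^^^^^^^^^^^
  File "h.py", line 14, in proj
    x=P(n)@np.r_[X,1];return x[:2]/x[2]
      ~^^^
  File "h.py", line 12, in P
    p=camera_params(n);return p["intrinsics"]@np.c_[p["R"],p["t"]]
ValueError: time passes only in moves, steps and waits
```

Calling `camera_params` repeatedly hits a guard, so I'll cache it.

```bash
sed -i 's/^def P(n):/import functools\n@functools.cache\ndef P(n):/' h.py; python3 m3.py; python3 -c "
from bench import *;print(read_t())"
```

```text
box [ 0.56255361 -0.26606874] [-0.4 -0.8 -0.5 -0.3  1.2 -0.2  1.2  0.1 -0.4 -0.2]
lid [ 0.56033826 -0.26968122] [-0.4 -0.3 -0.4 -0.3 -0.3 -0.6 -0.1  0.9  1.9 -0.6]
lid-box in box frame mm [-2.84480622 -3.14083315]
19.5417
```

```bash
cat > k.py <<'E'
from h import *
b=np.radians(10.65);ex=np.array([np.cos(b),np.sin(b)]);ey=np.array([-np.sin(b),np.cos(b)])
O=np.array([.5614,-.272])   # believed box origin; tool at O+.002 ex is nominal
def W(x,y,z): return [*(O+ex*(x+2)/1000+ey*y/1000),z]
def here():
    p=np.array(read_position());d=(p[:2]-O)*1000;return np.round([d@ex-2,d@ey,p[2]*1000],2)
def fr():
    f=np.array(read_wrist_force());return np.round([f[:2]@ex,f[:2]@ey,f[2]],1)
E
python3 - <<'E'
from k import *
line_to(W(1.7,2.0,.062),rate=.08)
h=line_to(W(1.7,2.0,.034),rate=.025,contact_N=6); print(h,here(),fr(),np.round(read_ft_torque(),2),read_t())
E
```

```text
False [ 1.79  1.92 34.19] [-0.4  0.1 -2.5] [-0.01  0.02  0.  ] 21.1833
```

No contact on the way down, so the knuckles have dropped in. Before seating I'll feel the play along y and toward +x to centre the lid.

```bash
python3 - <<'E'
from k import *
z=.034
h=line_to(W(1.7,6,z),rate=.02,contact_N=5);a=here();print("+y",h,a,fr())
line_to(W(1.7,2,z),rate=.05)
h=line_to(W(1.7,-3,z),rate=.02,contact_N=5);c=here();print("-y",h,c,fr())
ym=(a[1]+c[1])/2
line_to(W(1.7,ym,z),rate=.05)
h=line_to(W(6.5,ym,z),rate=.02,contact_N=5);d=here();print("+x",h,d,fr())
line_to(W(d[0]-2.6,ym,z),rate=.05);print(ym,here(),fr(),read_t())
E
```

```text
+y True [ 1.75  3.35 34.05] [-0.1 -3.7 -0.8]
-y True [ 1.17  0.2  32.96] [ 0.4  0.  -2.2]
+x True [ 3.79  2.19 33.21] [-0.4  0.1 -2.2]
1.7750000000000001 [ 1.08  1.75 33.92] [-0.7  0.6 -2.1] 22.65
```

```bash
python3 - <<'E'
from k import *
h=line_to(W(1.1,1.78,.024),rate=.015,contact_N=6); print("seat",h,here(),fr())
set_gripper(.35); pause(.1); p=np.array(read_position()); print(here(),fr())
line_to([p[0],p[1],.13],rate=.2)
# to handle, drawn: box frame x51,y170 relative to true box origin
q=W(1.1-2+51,1.78-0+0,0)[:2]
print("box-based y from lid 1.78 ; stop-based 0", read_t())
g=np.array([.58175,-.09574])
move_to([*g,.13],[180,0,10.65]); set_gripper(.45)
h=line_to([*g,.055],rate=.12,contact_N=6); print(h,here(),read_t())
im=get_image("side");cv2.imwrite("pics/s7.png",im[:,:,::-1]);
crop("side",225,205,375,317,5.3,"c7.png",np.clip(im.astype(float)*1.4,0,255).astype(np.uint8))
E
```

```text
seat True [ 1.16  1.71 31.38] [-0.4  1.4  4.8]
[ 0.67  2.18 30.37] [-0.   0.3 -0.7]
box-based y from lid 1.78 ; stop-based 0 24.175
False [ 50.96 169.25  55.64] 26.9083
```

View pics/c7.png

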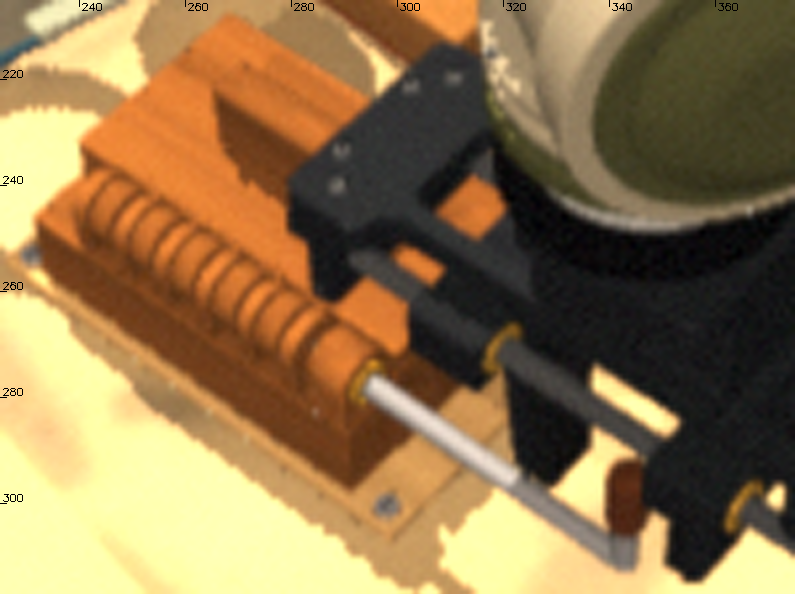

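The lid lies flat with its knuckles interleaved with the box's (row from (242,240) to (290,275)), and the sleeve at (341,300) is between the fingers. I'll grip it and slide the pin home.

```bash
python3 - <<'E'
from k import *
set_gripper(0.0); print("w",read_width()*88); s=np.array(read_position());a=here()
e3=np.r_[ey,0]
for i in range(3):
    p=np.array(read_position()); rem=.0975-np.dot(s-p,e3)
    h=line_to(p-e3*rem,rate=.05,contact_N=15); t=np.dot(s-np.array(read_position()),e3); print(h,round(t*1000,1),here(),fr(),read_width()*88,read_t())
    if t>.092 or not h: break
E
```

```text
w 11.646521897163893
True 93.1 [49.77 76.36 55.19] [-0.6  1.5  4.9] 12.084599488016645 29.2083
```

```bash
python3 - <<'E'
from k import *
e3=np.r_[ey,0]; p=np.array(read_position())
h=line_to(p-e3*.005,rate=.02,contact_N=18); print(h,here(),fr(),read_width()*88)
p=np.array(read_position()); line_to(p+e3*.0002,rate=.02)
set_gripper(.4); pause(.1); print(here(),fr())
p=np.array(read_position()); line_to([p[0],p[1],.15],rate=.15)
move_to([.45,.1,.25],[180,0,60]); pause(.3)
a=get_image("top");s=get_image("side");cv2.imwrite("pics/t8.png",a[:,:,::-1]);cv2.imwrite("pics/s8.png",s[:,:,::-1])
x=cv2.resize(a[120:330,205:435],None,fx=1.9,fy=1.9,interpolation=2);y=cv2.resize(s[170:400,165:345],None,fx=1.9,fy=1.9,interpolation=2)
z=np.zeros((max(x.shape[0],y.shape[0]),x.shape[1]+y.shape[1],3),np.uint8);z[:x.shape[0],:x.shape[1]]=x;z[:y.shape[0],x.shape[1]:]=y
cv2.imwrite("pics/c8.png",z[:,:,::-1]);print(z.shape,read_t())
E
```

```text
True [49.69 76.6  55.19] [-0.2  1.6  4.2] 11.933975142856736
[49.69 76.78 55.13] [ 0.2 -0.   0.8]
(437, 779, 3) 32.7917
```

View pics/c8.png

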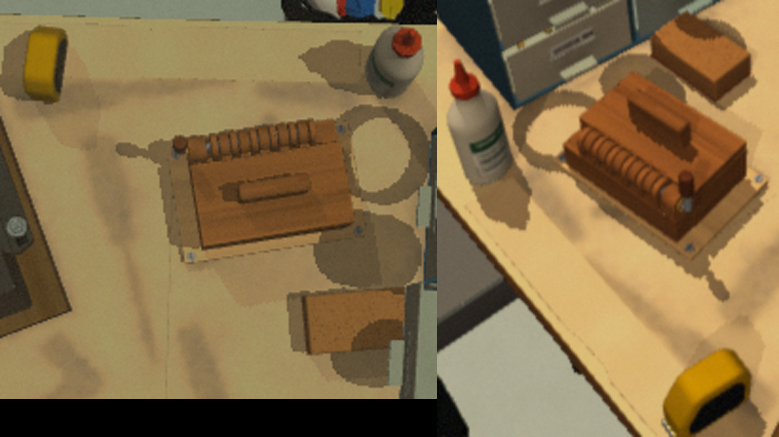

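The pin looks home and the tape, bottle and block are undisturbed. Because I pushed while gripping, backing off may have drawn the pin out a few tenths of a millimetre. I'll give it a last push with shut fingers.

```bash
python3 - <<'E'
from k import *
V=lambda y,z:W(47.7,y,z)
set_gripper(0.0)
move_to(V(112,.13),[180,0,10.65]); print(line_to(V(112,.055),rate=.12,contact_N=6))
h=line_to(V(85,.055),rate=.03,contact_N=14); print(h,here(),fr())
h2=line_to(V(80,.055),rate=.01,contact_N=8) if h else None; print(h2,here(),fr())
y=here()[1]; line_to(V(y+15,.055),rate=.1); line_to(V(y+15,.15),rate=.2)
move_to([.45,.1,.25],[180,0,60]); pause(.3)
t0=cv2.imread("pics/t8.png").astype(int);a=get_image("top")[:,:,::-1].astype(int);d=abs(a-t0).max(2)[120:330,205:435];print("changed px",(d>40).sum(),np.argwhere(d>40)[:4].tolist(),fr(),read_t())
E
```

```text
False
True [47.61 97.73 54.89] [0.2 4.5 3.8]
True [47.47 98.05 54.66] [0.1 2.3 2. ]
changed px 0 [] [-0.1  0.8  0.4] 38.9417
```

```bash
python3 -c "
from bench import *
print(finish_job())"
```

```text
the job is handed in; nothing more can be done
None
```

The lid is back on the ferrule box with all five knuckles seated and the pin pushed home against its stop. The sanding block, tape measure and glue bottle look undisturbed in the last pictures. The gripper was clear of everything when I handed the job in, at about 39 s of the 61 s allowed.

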